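# Press a slat home against a sprung stop

### The job

At the assembly jig, slide the stop head along its cross slide, all the way to the end stop on the left, so that its sprung plunger faces the grey slat lying in the channel. Then push the slat along the channel against the plunger until it sits firmly on the hard stop pads, without ramming it (keep the push below about 30 N), and finish while still holding it there against the spring. Keep the slat flat in its channel and leave everything else where it lies.

Things in the scene. Friction and masses are not known exactly. Their poses are not given: they have to be found in the camera images.
- jig: Assembly jig, fixed: a plywood board 360 (x) x 340 (y) x 18 mm. Origin at the centre of its underside, at bench height; x points away from the robot along the slat's channel, y to the left along the cross slide, z up. Beyond the channel the cross slide runs along y at jig x = +86 mm and carries the stop head; a 40 mm high steel end stop stands at its left end, y = 61 to 75 mm.
- channel (a point): Middle of the channel's mouth nearest the robot, on the board's top (18 mm above the bench), at jig x = -150, y = +30 mm. Two white guide strips, 14 mm high and 18 mm wide, run from here along jig x to x = +25 mm and leave a channel 43 mm wide between them. Board and strips are waxed: friction about 0.2.
- stop_head (a joint): Position of the stop head along the cross slide, in m, growing to jig +y: the head's middle is at jig y = -100 mm at 0 and at +30 mm (right across the channel) at 0.130, where it meets the end stop on the left. Starts between 0 and 0.05. Friction 2.5 N and a little damping; stays where it is left.
- head_knob (a point): Middle of the grip knob on top of the stop head. The head is an aluminium block 50 (x) x 60 (y) x 40 mm, its top 66 mm above the bench; on it a round black knob 26 mm in diameter, from 78 to 104 mm above the bench (point at 91 mm), on a 14 mm neck. Pinch it from above.
- stop_pads: The hard stop: two dark steel pads, 11 mm wide, 28 to 56 mm above the bench, on the robot-side face of the stop head, 14.5 mm to each side of the plunger. They move with the head. Origin: the point on the board's top under the head's middle; the pads' faces lie 32 mm from it towards jig -x, at jig x = +54 mm.
- plunger_nose (a point): Nose of the sprung plunger: a steel pin 13 mm in diameter that points to jig -x out of the stop head, 37 mm above the bench. At rest the nose stands 14 mm proud of the stop pads, at jig x = +40 mm.
- plunger (a joint): How far the plunger is pushed in, in m: 0 at rest, 0.014 when a part that presses it meets the stop pads. Spring: about 2 N to start it, 6.3 N at the stop (300 N/m); it springs back when released.
- slat: Grey plastic bar 120 (x) x 40 (y) x 38 mm, about 0.17 kg, lying loose along the channel; its far end starts 10 to 45 mm short of the plunger nose's line. Origin at the centre of its underside; x along its length. Its top is 56 mm above the bench, 24 mm above the guide strips: grip it across its width or push its near end. When home its origin is at jig x = -6, y = +30 mm.
- offcut: A 70 x 40 x 38 mm end cut of the same grey slat section, lying on the jig board beside the channel; bystander. Leave it where it is.
- square: A carpenter's square with wooden stock 100 x 22 x 18 mm and steel blade, on the bench; bystander. Leave it where it is.
- driver: A cordless driver standing on its battery, 210 mm tall, on the bench to the robot's right; bystander. Leave it where it is.
- screw_bin: An open red bin of screws, 150 x 110 x 55 mm, on the bench to the robot's right; bystander. Leave it where it is.
- tape: A tape measure 72 x 42 x 68 mm, on the bench; bystander. Leave it where it is.
- mallet: A rubber-headed mallet, 270 mm long, lying on the bench; bystander. Leave it where it is.
- dowel_pot: A white pot, 56 mm across and 62 mm tall, standing on the far left corner of the jig board; bystander. Leave it where it is.
There are look-alikes about, which are no part of the job. Leave any pink look-alike of the slat alone.

How it is judged:
By the outcome, as a careful person would: the job done as asked, in the order asked, and still so for the second after the job is handed in, while the arm keeps its last pose, push and grip.
It also fails if it takes over 64 s, if anything falls off the work surface, if the arm or the gripper's body presses on something with over 40 N, if the wrist force passes 120 N, or if a joint passes its speed limit or range.

### The arm

A 6-joint arm with a two-finger parallel gripper is mounted at the origin on the work surface. World frame = base frame: x ahead of the robot, y to its left, z up, the work surface at z = 0. Lengths are in m, angles in degrees, forces in N, time in s.
With the tool pointing down it reaches from about 0.35 to 0.925 m from the base axis. Payload 6.4 kg.
Tool frame: the origin (TCP) lies midway between the tips of the shut fingers; the grasp point (between the pads) lies 19 mm behind it; x points along the fingers, y is the direction in which the jaws open and shut, and the axes are right-handed (so a half turn about x gives the same grasp; the last joint's range is limited). The gripper opens to 94 mm and grips with 3 to 60 N. Pads are 16 mm wide; open, the fingers measure 119 mm over their backs; the gripper's body (75 mm by 177 mm) begins 78 mm behind the grasp point.
Start: joints at [53.222, 14.043, 89.255, -0, 76.702, -9.975], TCP at [0.293, 0.58, 0.181] pointing down, gripper open.
Joint ranges: [-179.41, 179.41], [-58.25, 129.5], [7.25, 145.43], [-54.29, 234.29], [11.92, 165.04], [-157.13, 157.13]. Speed limits (degrees/s): [147.25, 147.25, 180, 180, 180, 180].

### API

Orientations are given as [roll, pitch, yaw] about the fixed x, y, z axes, in that order (R = Rz(yaw) Ry(pitch) Rx(roll)).
In Python, from plant import * gives the robot as it stands. The module is installed in compiled form; this text tells all that it offers.
- The arm moves only by the shell command python3 -m jog 'ROWS' [FORCE]. ROWS is JSON, a list of rows, each a list of 3 entries, a list of its own where there are three numbers: the gripper command: -1 is fully open, 1 is shut, values between are in proportion, then the shift along the tool's x, y, z in cm, then the turn, a rotation vector about the tool's x, y, z in rad. A call has 1 to 8 rows; each row is the pose to reach, as a shift and turn from the pose commanded when the call began, along the tool's axes at that moment; what a row does not reach only later rows make up. A row lasts 1/12 s, in which the tool goes at most 41.7 mm and 7.16 degrees, less where a joint would pass 70% of its speed; a pose out of reach is approached as far as the arm can. A call with a gripper value outside its range is refused whole. The fingers move at their own pace and stop on an object; FORCE is the grip in N (left out, the last holds). Time passes only in rows, so rows that repeat a pose let the fingers close. It gives the time, the measured TCP pose, the force and the opening at its end, in the units of the state.
- get_state(): the state, without advancing time (a new reading comes with each control period).
- get_image(name): name is "scene" or "top" or "wrist"; returns a dict with "img" (400x640x3 uint8, red, green, blue), "z_map" (400x640 float32, m along the optical axis (not along the pixel's ray), 0 where there is no reading), "fx", "fy", "cx", "cy" (pixels), "k1" (the pictures are not rectified: a ray, as slopes to the right and down, at radius r is drawn at 1 + k1 r^2 times it, then the intrinsics apply), "cam_to_world" (4x4, takes a point from camera to world coordinates); the wrist camera has in their place "mount" (4x4, takes a point from camera to tool coordinates, whose origin is the TCP and whose axes are the tool frame's). Camera axes: x right, y down, z forward; pixel columns grow to the right and rows downward; lengths in m; the calibration is good to about 2 mm. A picture is of the moment at which its call begins: read the wrist's pose just before it.
- sign_off(): hands the job in, once; it reports no verdict.
The state is a dict: "time": time; "q": joint angles; "joint_vel": joint speeds; "tau": joint torques, N m; "tool_pos": TCP position; "tcp_rot": TCP orientation; "ft_force": force on the tool from outside, world axes, zero at the start; "torque": the same for the moment, N m; "width": finger opening in m.
Only numpy, scipy, OpenCV 4.12 (cv2) and the standard library are available. Lean on these libraries where they do the work, as an engineer would, in place of code of your own. Each camera call takes 0.05 s, during which the arm holds its last target. There are 200 camera calls.

## Working session

There is one attempt and no reset: what is moved stays moved. The work goes in short steps, Python scripts to look and compute and a shell command to move; the robot and the scene stay as the last step left them, time stands still between calls to the robot, and variables do not carry over. Pictures are saved under pics/ and viewed, about 8 in all and at most 12, crops included, and the job is handed in when it is done.

```bash
mkdir -p pics
cat > h.py <<'E'
from plant import *
import numpy as np, cv2
from scipy.spatial.transform import Rotation as R
def T():
    s=get_state(); M=np.eye(4); M[:3,:3]=R.from_euler('xyz',s['tcp_rot'],degrees=True).as_matrix(); M[:3,3]=s['tool_pos']; return M
def cloud(name):
    Tw=T(); d=get_image(name)
    C=d['cam_to_world'] if 'cam_to_world' in d else Tw@d['mount']
    h,w=d['z_map'].shape; K=np.array([[d['fx'],0,d['cx']],[0,d['fy'],d['cy']],[0,0,1.]])
    u,v=np.meshgrid(np.arange(w),np.arange(h))
    p=cv2.undistortPoints(np.stack([u,v],-1).reshape(-1,1,2).astype(float),K,np.array([d['k1'],0,0,0.])).reshape(h,w,2)
    z=d['z_map'][...,None]; P=np.concatenate([p*z,z],-1)@np.array(C)[:3,:3].T+np.array(C)[:3,3]
    P[d['z_map']==0]=np.nan
    return d['img'],P
def save(img,f,s=1): cv2.imwrite(f,cv2.resize(img[...,::-1],None,fx=s,fy=s))
E
python3 - <<'E'
from h import *
s=get_state(); print(s)
for n in ['scene','top']:
    i,P=cloud(n); save(i,f'pics/{n}1.png',1.25); np.savez(f'pics/{n}1.npz',i=i,P=P)
E
```

```text
{'time': 0.0, 'q': array([ 5.32227867e+01,  1.40832967e+01,  8.93219221e+01, -8.31879858e-04,
        7.67005907e+01, -9.97426510e+00]), 'joint_vel': array([-0.00237719,  0.08336561,  0.09816397,  0.09555536,  0.06090188,
       -0.0879982 ]), 'tau': array([ 7.53913282e-04, -4.15836203e+01, -3.14605558e+01,  6.85274578e-02,
        3.32148490e-02, -1.47696637e-04]), 'tool_pos': array([0.29271264, 0.57966704, 0.18008262]), 'tcp_rot': array([ -99.53608356,   89.89418749, -126.33883968]), 'ft_force': array([0.79083907, 0.23630428, 0.44339844]), 'torque': array([ 0.00213712, -0.07410586, -0.07435306]), 'width': 0.09409470973997223}
```

View pics/top1.png

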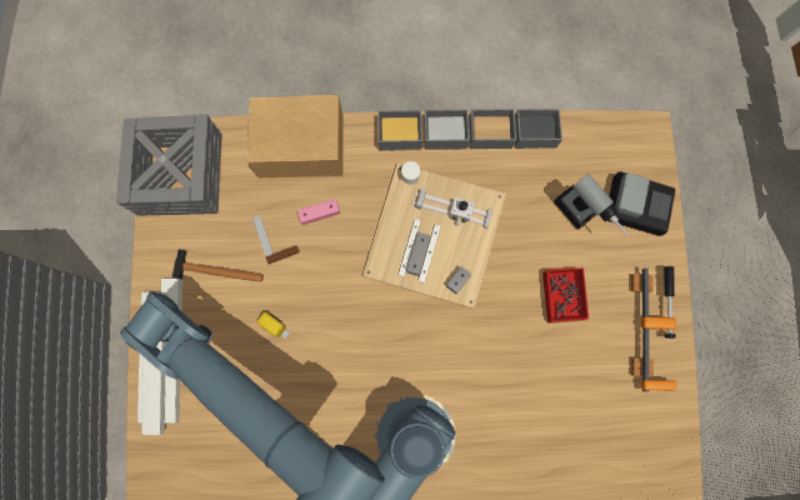

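View pics/scene1.png

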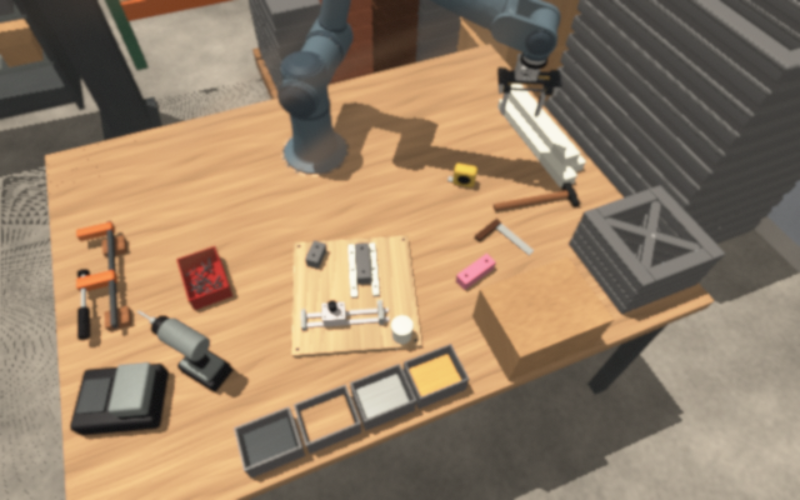

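The top picture shows the jig at about (435,235), with the grey slat between the white strips at (419,254) and the stop head with its black knob at (463,207). The look-alikes are the offcut at (458,280), which is short and outside the channel, and the pink bar at (318,211). The slat at (419,254) is the one meant, since it is grey, long and lies in the channel.

Run:
```python
from h import *
f=np.load('pics/top1.npz'); i,P=f['i'],f['P']
save(i[125:255,285:410],'pics/crop.png',4.5)
sub=np.zeros(P.shape[:2],bool); sub[125:250,285:410]=True
Z=P[...,2]; print('bench z',np.nanmedian(P[260:300,340:400,2]), 'board z',np.nanmedian(P[170:180,325:332,2]))
b0=np.nanmedian(P[260:300,340:400,2])
m=sub&(Z>b0+.010)&(Z<b0+.13)
n,l,st,c=cv2.connectedComponentsWithStats(m.astype(np.uint8)); k=1+st[1:,4].argmax(); m=l==k
r=cv2.minAreaRect((P[m][:,:2]*1000).astype(np.float32)); print('board rect',r,st[k])
# strips: white pixels
hsv=cv2.cvtColor(i,cv2.COLOR_RGB2HSV)
g=m&(Z>b0+.047)&(Z<b0+.064)
n,l,st,c=cv2.connectedComponentsWithStats(g.astype(np.uint8))
for k in range(1,n):
    if st[k,4]>15: print(st[k,4],c[k]*1.25,cv2.minAreaRect((P[l==k][:,:2]*1000).astype(np.float32)))
kn=m&(Z>b0+.09); print('knob',P[kn].mean(0),kn.sum(), np.argwhere(kn).mean(0)[::-1]*1.25)
```

```text
bench z 0.0003370588556854681 board z 0.018801666941835826
board rect ((579.6275634765625, -75.20358276367188), (344.26202392578125, 362.7127685546875), 72.1732177734375) [ 290  129  116  118 8410]
54 [420.81018519 196.89814815] ((680.781982421875, -34.660667419433594), (13.919516563415527, 51.38991928100586), 71.92627716064453)
57 [460.65789474 215.28508772] ((623.8087768554688, -147.1399383544922), (57.572574615478516, 24.63697052001953), 59.42777633666992)
347 [418.08357349 252.28025937] ((517.1240234375, -22.881561279296875), (39.910701751708984, 121.80462646484375), 72.31067657470703)
211 [458.48341232 278.98696682] ((437.8713073730469, -137.0519256591797), (40.115692138671875, 70.92298126220703), 51.82675552368164)
knob [ 0.65309888 -0.14091444  0.10197908] 43 [458.89534884 201.48255814]
```

View pics/crop.png

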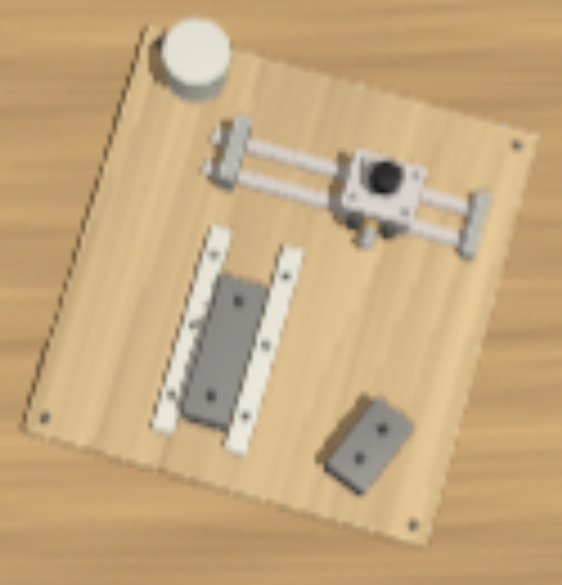

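Crop: the slat sits between the strips at (225,350), the offcut lies loose at (370,445), and the head's knob is at (385,178). That confirms the slat. Next I'll work out the move to above the knob.

```bash
cat >> h.py <<'E'
YAW=-17.8
def plan(pos,yaw=YAW,tilt=0):
    """tool x down, tool y along +-jig y; tilt>0: tip leads to jig +x. prints shift cm & rotvec in tool axes"""
    M=T(); best=None
    for sgn in (1,-1):
        J=R.from_euler('z',yaw,degrees=True).as_matrix()
        x=np.array([np.sin(np.radians(tilt)),0,-np.cos(np.radians(tilt))]); y=np.array([0,sgn,0.]); W=J@np.stack([x,y,np.cross(x,y)],1)
        r=R.from_matrix(M[:3,:3].T@W).as_rotvec()
        print('sgn',sgn,'shift cm',np.round(M[:3,:3].T@(np.array(pos)-M[:3,3])*100,2),'rot',np.round(r,3),'deg',round(np.degrees(np.linalg.norm(r)),1))
E
python3 - <<'E'
from h import *
print(T().round(3)); plan([.645,-.138,.2])
E
```

```text
[[-0.001  0.451  0.893  0.293]
 [-0.001  0.893 -0.451  0.58 ]
 [-1.    -0.002 -0.     0.18 ]
 [ 0.     0.     0.     1.   ]]
sgn 1 shift cm [ -1.92 -48.18  63.8 ] rot [-0.157 -0.     0.002] deg 9.0
sgn -1 shift cm [ -1.92 -48.18  63.8 ] rot [2.984e+00 2.000e-03 1.000e-03] deg 171.0
```

```bash
python3 -m jog '[[-1,[-1.9,-2,2.5],[-0.02,0,0]],[-1,[-1.9,-48.2,63.8],[-0.157,0,0]],[-1,[-1.9,-48.2,63.8],[-0.157,0,0]],[-1,[-1.9,-48.2,63.8],[-0.157,0,0]],[-1,[-1.9,-48.2,63.8],[-0.157,0,0]],[-1,[-1.9,-48.2,63.8],[-0.157,0,0]],[-1,[-1.9,-48.2,63.8],[-0.157,0,0]],[-1,[-1.9,-48.2,63.8],[-0.157,0,0]]]'
python3 - <<'E'
from h import *
plan([.645,-.138,.2])
E
```

```text
time: 0.77
tool_pos: [0.4348, 0.2884, 0.1998]
tcp_rot: [-142.3, 90.0, -160.1]
ft_force: [1.0, 0.8, 0.5]
width: 0.0942
sgn 1 shift cm [-2.000e-02 -3.418e+01  3.304e+01] rot [ 0. -0.  0.] deg 0.0
sgn -1 shift cm [-2.000e-02 -3.418e+01  3.304e+01] rot [-3.141e+00 -0.000e+00 -1.000e-03] deg 180.0
```

```bash
python3 -m jog '[[-1,[0,-34,32.6],[0,0,0]],[-1,[0,-34,32.6],[0,0,0]],[-1,[0,-34,32.6],[0,0,0]],[-1,[0,-34,32.6],[0,0,0]],[-1,[0,-34,32.6],[0,0,0]],[-1,[0,-34,32.6],[0,0,0]],[-1,[0,-34,32.6],[0,0,0]],[-1,[0,-34,32.6],[0,0,0]]]'
python3 -m jog '[[-1,[0,0,0],[0,0,0]],[-1,[0,0,0],[0,0,0]],[-1,[0,0,0],[0,0,0]]]'
python3 - <<'E'
from h import *
plan([.645,-.138,.2])
E
```

```text
time: 1.43
tool_pos: [0.581, -0.0113, 0.1998]
tcp_rot: [177.8, 90.0, 159.9]
ft_force: [0.5, -0.2, -0.3]
width: 0.0939
time: 1.68
tool_pos: [0.5802, -0.0089, 0.1995]
tcp_rot: [171.6, 89.9, 153.8]
ft_force: [0.2, 0.5, -0.2]
width: 0.0939
sgn 1 shift cm [ -0.06 -10.31  10.12] rot [-0.    -0.001 -0.   ] deg 0.1
sgn -1 shift cm [ -0.06 -10.31  10.12] rot [ 3.141e+00 -0.000e+00  2.000e-03] deg 180.0
```

```bash
python3 -m jog '[[-1,[0,-10.3,10.1],[0,0,0]],[-1,[0,-10.3,10.1],[0,0,0]],[-1,[0,-10.3,10.1],[0,0,0]],[-1,[0,-10.3,10.1],[0,0,0]],[-1,[0,-10.3,10.1],[0,0,0]],[-1,[0,-10.3,10.1],[0,0,0]],[-1,[0,-10.3,10.1],[0,0,0]],[-1,[0,-10.3,10.1],[0,0,0]]]'
python3 - <<'E'
from h import *
i,P=cloud('wrist'); save(i,'pics/w1.png',1.25)
Z=P[...,2]
hsv=cv2.cvtColor(i,cv2.COLOR_RGB2HSV)
kn=(Z>.099)&(Z<.108)
n,l,st,c=cv2.connectedComponentsWithStats(kn.astype(np.uint8))
for k in range(1,n):
    if st[k,4]>200: q=P[l==k]; print('z~.104',st[k,4],c[k]*1.25,q.mean(0),(q.min(0)+q.max(0))/2,np.ptp(q,0))
b=(Z>.061)&(Z<.071)
n,l,st,c=cv2.connectedComponentsWithStats(b.astype(np.uint8))
for k in range(1,n):
    if st[k,4]>500: q=P[l==k]; print('z~.066',st[k,4],c[k]*1.25,cv2.minAreaRect((q[:,:2]*1000).astype(np.float32)))
print(T()[:3,3])
E
```

```text
time: 2.35
tool_pos: [0.645, -0.1361, 0.2003]
tcp_rot: [140.3, 90.0, 122.6]
ft_force: [0.3, 0.2, 0.1]
width: 0.0941
z~.104 597 [374.03685092 244.69430486] [ 0.64415793 -0.15202395  0.10405293] [ 0.64475818 -0.15233695  0.10268185] [0.02540678 0.02532459 0.00719993]
z~.066 2111 [376.82555661 228.24135481] ((644.4225463867188, -152.39654541015625), (59.998924255371094, 49.320457458496094), 72.52743530273438)
z~.066 737 [ 26.14654003 330.90061058] ((644.5189208984375, -482.00384521484375), (80.31599426269531, 25.330608367919922), 38.67325210571289)
z~.066 586 [343.06740614 461.40358362] ((850.264892578125, -252.75070190429688), (134.72337341308594, 28.2733154296875), 78.1669692993164)
[ 0.645049   -0.13631466  0.20038542]
```

View pics/w1.png

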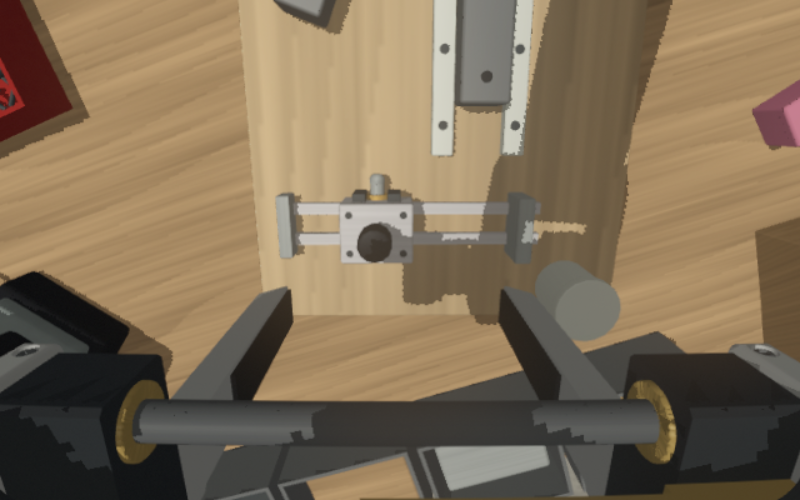

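The wrist picture shows the knob at (374,244), the head at (377,233), the slat's far end at (483,103) and the fingertips at (290,290) and (505,290). The wrist and top cameras differ by about 14 mm on the knob. I'll check the wrist calibration on the fingertips, and the jig in this view.

Run:
```python
from h import *
i,P=cloud('wrist'); np.savez('pics/w1.npz',i=i,P=P); M=T()
Q=(P-M[:3,3])@M[:3,:3]
for s,nm in ((slice(130,290),'L'),(slice(380,490),'R')):
    q=Q[225:300,s].reshape(-1,3); q=q[(abs(q[:,1])<.08)&(q[:,0]>-.06)&(q[:,0]<.01)&(abs(q[:,2])<.03)]
    print(nm,len(q),q.min(0).round(4),q.max(0).round(4))
def comps(lo,hi,name,P=P,mn=200):
    m=(P[...,2]>lo)&(P[...,2]<hi)
    n,l,st,c=cv2.connectedComponentsWithStats(m.astype(np.uint8))
    for k in range(1,n):
        if st[k,4]>mn: print(name,st[k,4],(c[k]*1.25).round(),cv2.minAreaRect((P[l==k][:,:2]*1000).astype(np.float32)))
comps(.05,.062,'slat/post')
comps(.028,.036,'strips')
f=np.load('pics/top1.npz'); Pt=f['P']
print('top'); 
comps(.028,.036,'strips',Pt,20)
comps(.062,.070,'headtop',Pt,20)
i2,Pt=cloud('top'); comps(.1,.108,'knobtop',Pt,5);
```

```text
L 1213 [-0.06   -0.0594 -0.0108] [-0.0245 -0.0463  0.0084]
R 1229 [-0.06    0.0466 -0.0108] [-0.0243  0.0598  0.0081]
slat/post 374 [306.   6.] ((465.9437561035156, -154.33999633789062), (39.829795837402344, 12.084230422973633), 71.49193572998047)
slat/post 3506 [486.  51.] ((538.29443359375, -29.07831382751465), (40.78638458251953, 73.70100402832031), 72.07379913330078)
slat/post 472 [12. 89.] ((442.5079040527344, -394.74066162109375), (25.646881103515625, 56.911434173583984), 61.59486770629883)
slat/post 247 [377. 198.] ((618.1163940429688, -143.8018341064453), (58.64076614379883, 7.923904895782471), 72.11931610107422)
slat/post 789 [523. 229.] ((682.1767578125, -34.85372543334961), (14.739201545715332, 54.65615463256836), 72.15926361083984)
slat/post 250 [561. 284.] ((742.8539428710938, -13.176437377929688), (20.24451446533203, 49.853126525878906), 30.72446060180664)
slat/post 696 [ 44. 326.] ((636.66455078125, -475.4486999511719), (87.80191802978516, 7.567097187042236), 36.52936553955078)
slat/post 496 [329. 457.] ((848.7962646484375, -265.524658203125), (4.273646354675293, 109.9
[... 4511 characters left out ...]
.6588745117188, 727.3817138671875), (13.284674644470215, 28.651819229125977), 44.2744026184082)
knobtop 400 [634. 193.] ((671.7236328125, -655.9034423828125), (77.52194213867188, 115.84819030761719), 73.09737396240234)
knobtop 7 [156. 179.] ((739.711669921875, 740.259765625), (7.97737979888916, 11.095063209533691), 88.61228942871094)
knobtop 13 [149. 185.] ((723.5977172851562, 762.8470458984375), (14.980602264404297, 16.214773178100586), 67.19618225097656)
knobtop 6 [142. 207.] ((657.759765625, 781.165283203125), (3.3731164932250977, 19.370786666870117), 4.1979217529296875)
knobtop 9 [183. 205.] ((658.8272705078125, 653.856689453125), (28.05929183959961, 3.592301607131958), 88.9953842163086)
```

Both cameras agree on the head's top at (0.644,-0.152), and the fingertips are symmetric about the TCP. The first top-camera knob value was contaminated. That puts the head at jig y ≈ -54, so about 84 mm of travel remains. Now to descend over the knob.

Run:
```python
from h import *
plan([.6445,-.1523,.073])
```

```text
sgn 1 shift cm [12.74 -1.49  0.4 ] rot [ 0.001  0.    -0.   ] deg 0.1
sgn -1 shift cm [12.74 -1.49  0.4 ] rot [-3.14  0.    0.  ] deg 179.9
```

```bash
python3 -m jog '[[-1,[0,-1.5,0.4],[0,0,0]],[-1,[4,-1.5,0.4],[0,0,0]],[-1,[7,-1.5,0.4],[0,0,0]],[-1,[10,-1.5,0.4],[0,0,0]],[-1,[12,-1.5,0.4],[0,0,0]],[-1,[12.7,-1.5,0.4],[0,0,0]],[-1,[12.7,-1.5,0.4],[0,0,0]],[0.2,[12.7,-1.5,0.4],[0,0,0]]]' 20
python3 -m jog '[[1,[0,0,0],[0,0,0]],[1,[0,0,0],[0,0,0]],[1,[0,0,0],[0,0,0]],[1,[0,0,0],[0,0,0]],[1,[0,0,0],[0,0,0]],[1,[0,0,0],[0,0,0]],[1,[0,0,0],[0,0,0]],[1,[0,0,0],[0,0,0]]]' 20
```

```text
time: 3.17
tool_pos: [0.6452, -0.1545, 0.0742]
tcp_rot: [-10.4, 89.9, -28.2]
ft_force: [0.6, -0.7, 0.3]
width: 0.0901
time: 3.83
tool_pos: [0.6446, -0.1538, 0.0731]
tcp_rot: [-146.4, 90.0, -164.2]
ft_force: [-0.5, 0.8, -0.2]
width: 0.0373
```

```bash
python3 -m jog '[[1,[0,0,0],[0,0,0]],[1,[0,0,0],[0,0,0]],[1,[0,0,0],[0,0,0]],[1,[0,0,0],[0,0,0]],[1,[0,0,0],[0,0,0]],[1,[0,0,0],[0,0,0]]]' 20
python3 -m jog '[[1,[0,0.5,0],[0,0,0]],[1,[0,1.5,0],[0,0,0]],[1,[0,2.5,0],[0,0,0]],[1,[0,3.5,0],[0,0,0]],[1,[0,4.5,0],[0,0,0]],[1,[0,5.5,0],[0,0,0]],[1,[0,6.3,0],[0,0,0]],[1,[0,6.8,0],[0,0,0]]]'
```

```text
time: 4.33
tool_pos: [0.6447, -0.1535, 0.0731]
tcp_rot: [100.4, 90.0, 82.6]
ft_force: [1.0, 1.2, 0.6]
width: 0.025
time: 5.0
tool_pos: [0.6656, -0.0874, 0.0731]
tcp_rot: [161.4, 90.0, 143.7]
ft_force: [-3.1, -2.6, 0.4]
width: 0.0252
```

```bash
python3 -m jog '[[1,[0,0.3,0],[0,0,0]],[1,[0,0.6,0],[0,0,0]],[1,[0,0.9,0],[0,0,0]],[1,[0,1.1,0],[0,0,0]],[1,[0,1.2,0],[0,0,0]],[1,[0,1.3,0],[0,0,0]],[1,[0,1.3,0],[0,0,0]]]'
python3 -m jog '[[1,[0,0.1,0],[0,0,0]],[1,[0,0.2,0],[0,0,0]],[1,[0,0.25,0],[0,0,0]],[1,[0,0.3,0],[0,0,0]],[1,[0,0.3,0],[0,0,0]]]'
```

```text
time: 5.58
tool_pos: [0.6691, -0.0764, 0.0731]
tcp_rot: [166.5, 89.9, 148.7]
ft_force: [-5.5, -0.9, 1.3]
width: 0.0249
time: 6.0
tool_pos: [0.67, -0.0737, 0.0731]
tcp_rot: [174.4, 89.9, 156.5]
ft_force: [-4.9, -0.5, 2.2]
width: 0.0251
```

```bash
python3 -m jog '[[1,[0,0.1,0],[0,0,0]],[1,[0,0.2,0],[0,0,0]],[1,[0,0.3,0],[0,0,0]],[1,[0,0.3,0],[0,0,0]]]'
python3 -m jog '[[1,[0,0.1,0],[0,0,0]],[1,[0,0.2,0],[0,0,0]],[1,[0,0.3,0],[0,0,0]],[1,[0,0.3,0],[0,0,0]]]'
```

```text
time: 6.33
tool_pos: [0.6709, -0.0708, 0.0731]
tcp_rot: [172.7, 89.9, 154.9]
ft_force: [-4.7, -0.8, 3.1]
width: 0.0249
time: 6.67
tool_pos: [0.671, -0.0705, 0.0731]
tcp_rot: [-110.3, 89.7, -128.1]
ft_force: [-7.6, -8.3, 3.4]
width: 0.0253
```

The head has met the end stop: it stalled with about 10 N along jig y after 87 mm. Next I'll release, rise and check.

```bash
python3 -m jog '[[0,[0,0,0],[0,0,0]],[0,[0,0,0],[0,0,0]],[0,[0,0,0],[0,0,0]],[0,[0,0,0],[0,0,0]],[-0.2,[0,0,0],[0,0,0]],[-0.2,[0,0,0],[0,0,0]],[-0.2,[-1,0,0],[0,0,0]],[-0.2,[-3,0,0],[0,0,0]]]'
python3 -m jog '[[-0.2,[-3,0,-1],[0,0,0]],[-0.2,[-6,0,-5],[0,0,0]],[-0.2,[-8,0,-9],[0,0,0]],[-0.2,[-8,0,-12],[0,0,0]],[0.2,[-8,0,-12],[0,0,0]],[0.6,[-8,0,-12],[0,0,0]],[1,[-8,0,-12],[0,0,0]],[1,[-8,0,-12],[0,0,0]]]'
python3 - <<'E'
from h import *
i,P=cloud('wrist'); save(i,'pics/w2.png',1.25)
def comps(lo,hi,name,P=P,mn=400):
    m=(P[...,2]>lo)&(P[...,2]<hi)&(abs(P[...,0]-.58)<.2)&(abs(P[...,1]+.075)<.2)
    n,l,st,c=cv2.connectedComponentsWithStats(m.astype(np.uint8))
    for k in range(1,n):
        if st[k,4]>mn: print(name,st[k,4],(c[k]*1.25).round(),cv2.minAreaRect((P[l==k][:,:2]*1000).astype(np.float32)))
comps(.05,.061,'slat/post'); comps(.062,.071,'head'); comps(.028,.036,'strips')
i,P=cloud('top'); comps(.062,.07,'TOP head',P,30); comps(.05,.061,'TOP slat',P,30)
print(get_state()['width'])
E
```

```text
time: 7.33
tool_pos: [0.6702, -0.0674, 0.1009]
tcp_rot: [-179.4, 89.7, 162.7]
ft_force: [-0.1, 1.2, -0.1]
width: 0.0562
time: 8.0
tool_pos: [0.559, -0.0318, 0.1835]
tcp_rot: [5.3, 90.0, -12.6]
ft_force: [0.9, 0.8, 0.8]
width: 0.0333
slat/post 3278 [216. 119.] ((437.6238098144531, -135.52322387695312), (40.50212097167969, 70.54356384277344), 51.659610748291016)
slat/post 5116 [391. 169.] ((516.0958862304688, -21.68564224243164), (40.24558639526367, 119.2359848022461), 72.30989074707031)
slat/post 795 [414. 350.] ((664.1148681640625, -48.75696563720703), (88.38973236083984, 45.11088562011719), 32.911869049072266)
head 1896 [393. 362.] ((670.5279541015625, -70.17312622070312), (60.30766296386719, 50.769813537597656), 72.77081298828125)
strips 2882 [355. 179.] ((519.726318359375, -54.641563415527344), (18.132204055786133, 174.09555053710938), 72.59517669677734)
strips 2889 [428. 179.] ((538.4881591796875, 3.4518508911132812), (18.1390380859375, 174.06155395507812), 72.41089630126953)
TOP slat 168 [459. 278.] ((437.80072021484375, -136.63729858398438), (39.255455017089844, 70.8175048828125), 51.93349838256836)
0.025398718037835014
```

View pics/w2.png

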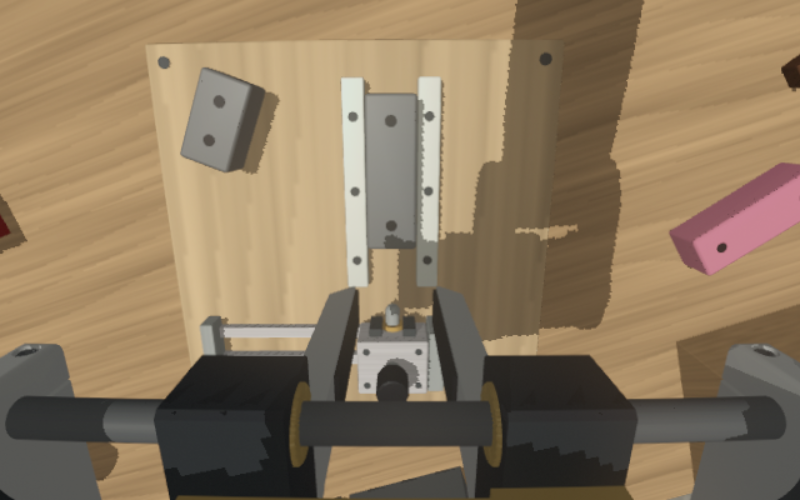

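The head is against the end stop, and the plunger at (392,310) lines up with the channel. The slat's near end is at (390,95) and the offcut at (222,120) is undisturbed. Next I'll go behind the slat with the fingers shut and push its near end.

Run:
```python
from h import *
plan([.4208,.0089,.09],-17.55,2)
```

```text
sgn 1 shift cm [  9.3   -0.35 -14.39] rot [-0.005 -0.035  0.   ] deg 2.0
sgn -1 shift cm [  9.3   -0.35 -14.39] rot [3.136 0.    0.055] deg 179.7
```

```bash
python3 -m jog '[[1,[0,-0.1,-4],[-0.005,-0.035,0]],[1,[1,-0.2,-8],[-0.005,-0.035,0]],[1,[3,-0.3,-11],[-0.005,-0.035,0]],[1,[6,-0.35,-14.4],[-0.005,-0.035,0]],[1,[9.3,-0.35,-14.4],[-0.005,-0.035,0]],[1,[9.3,-0.35,-14.4],[-0.005,-0.035,0]],[1,[9.3,-0.35,-14.4],[-0.005,-0.035,0]],[1,[9.3,-0.35,-14.4],[-0.005,-0.035,0]]]'
python3 - <<'E'
from h import *
plan([.4208,.0089,.034],-17.55,2); print(T()[:3,3],get_state()['ft_force'])
E
```

```text
time: 8.77
tool_pos: [0.4219, 0.0086, 0.092]
tcp_rot: [-0.0, 87.9, -17.6]
ft_force: [0.1, 0.5, -0.3]
width: 0.0006
sgn 1 shift cm [ 5.79 -0.01 -0.33] rot [0.    0.002 0.   ] deg 0.1
sgn -1 shift cm [ 5.79 -0.01 -0.33] rot [-3.141 -0.     0.004] deg 180.0
[0.42187134 0.00862501 0.0920206 ] [ 0.14252339  0.49008451 -0.25302943]
```

```bash
python3 -m jog '[[1,[2,0,-0.1],[0,0,0]],[1,[4,0,-0.2],[0,0,0]],[1,[5.4,0,-0.3],[0,0,0]],[1,[5.7,0,-0.3],[0,0,0]],[1,[5.7,0,-0.3],[0,0,0]],[1,[5.7,0,-0.3],[0,0,0]]]'
python3 -m jog '[[1,[0.03,0,1],[0,0,0]],[1,[0.07,0,2],[0,0,0]],[1,[0.1,0,2.8],[0,0,0]],[1,[0.11,0,3.2],[0,0,0]],[1,[0.12,0,3.5],[0,0,0]],[1,[0.13,0,3.8],[0,0,0]],[1,[0.14,0,4.1],[0,0,0]],[1,[0.15,0,4.4],[0,0,0]]]'
python3 - <<'E'
from h import *
def jx():
    e=np.array([.953,-.302]); return 86+1000*(T()[:2,3]-[.6705,-.0702])@e, 30+1000*(T()[:2,3]-[.6705,-.0702])@np.array([.302,.953])
print('tcp jig x,y',jx())
E
```

```text
time: 9.27
tool_pos: [0.4208, 0.009, 0.0349]
tcp_rot: [0.1, 87.8, -17.5]
ft_force: [0.7, -0.4, 1.1]
width: 0.0006
time: 9.93
tool_pos: [0.4608, -0.0036, 0.0331]
tcp_rot: [-0.2, 88.0, -17.7]
ft_force: [-0.3, 0.0, 0.5]
width: 0.0001
tcp jig x,y (np.float64(-133.94828418164), np.float64(30.12296584384862))
```

```bash
python3 -m jog '[[1,[0.02,0,0.5],[0,0,0]],[1,[0.04,0,1.1],[0,0,0]],[1,[0.06,0,1.7],[0,0,0]],[1,[0.08,0,2.3],[0,0,0]],[1,[0.1,0,2.9],[0,0,0]],[1,[0.12,0,3.4],[0,0,0]],[1,[0.13,0,3.8],[0,0,0]],[1,[0.14,0,4],[0,0,0]]]'
python3 -m jog '[[1,[0.01,0,0.2],[0,0,0]],[1,[0.02,0,0.4],[0,0,0]],[1,[0.03,0,0.6],[0,0,0]],[1,[0.04,0,0.8],[0,0,0]],[1,[0.05,0,0.9],[0,0,0]],[1,[0.05,0,1.0],[0,0,0]]]'
python3 -m jog '[[1,[0,0,0.1],[0,0,0]],[1,[0.01,0,0.2],[0,0,0]],[1,[0.01,0,0.3],[0,0,0]],[1,[0.02,0,0.4],[0,0,0]],[1,[0.02,0,0.4],[0,0,0]]]'
```

```text
time: 10.6
tool_pos: [0.4996, -0.0159, 0.0332]
tcp_rot: [-0.1, 88.0, -17.6]
ft_force: [-0.1, -0.0, 0.3]
width: -0.0
time: 11.1
tool_pos: [0.5085, -0.0187, 0.033]
tcp_rot: [-0.2, 88.0, -17.7]
ft_force: [-0.4, 0.0, -0.3]
width: 0.0006
time: 11.52
tool_pos: [0.5125, -0.02, 0.033]
tcp_rot: [-0.2, 88.0, -17.7]
ft_force: [-0.5, 0.1, 0.1]
width: 0.0005
```

No plunger force is felt yet, so I'll look.

Run:
```python
from h import *
i,P=cloud('wrist'); save(i,'pics/w3.png',1.25)
i,P=cloud('scene'); 
J=np.array([[.953,-.302],[.302,.953]])
q=(P[...,:2]-[.6705,-.0702])@J.T*1000+[86,30]
np.savez('pics/s3.npz',i=i,P=P,q=q)
m=(abs(q[...,0])<180)&(abs(q[...,1])<170)&(P[...,2]<.15); ys,xs=np.where(m)
c=i[ys.min():ys.max(),xs.min():xs.max()]; print(c.shape,xs.min(),ys.min())
save(c,'pics/s3.png',4)
g=(abs(q[...,1]-30)<15)&(P[...,2]>.05)&(P[...,2]<.06)&(q[...,0]<52)
print('slat top jig x range',np.percentile(q[...,0][g],[1,5,50,95,99]),g.sum())
```

```text
(156, 103, 3) 234 189
slat top jig x range [-104.89286783  -82.25342237  -46.84819547  -15.46467337  -12.524576  ] 135
```

View pics/s3.png

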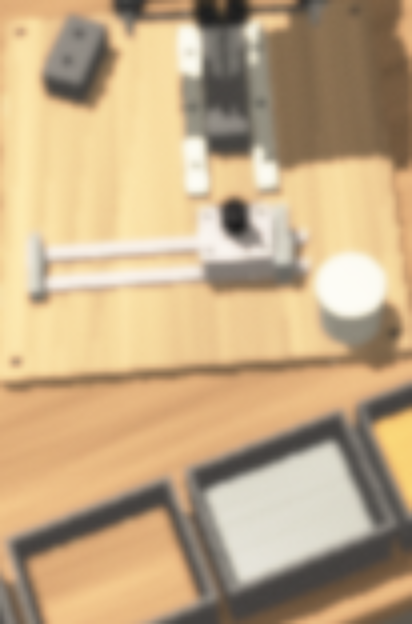

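View pics/w3.png

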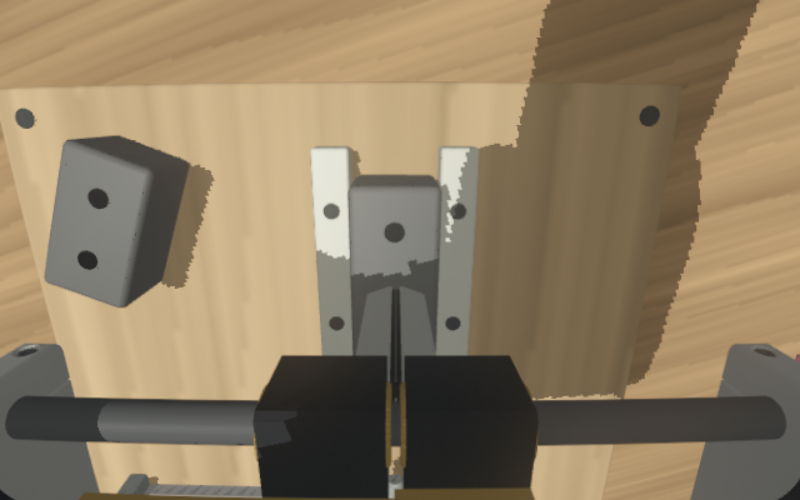

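The wrist picture shows the slat's near end at (395,178), behind the fingertips at (395,290), and the slat hasn't moved. So the fingers are not behind it. I'll measure fingertip and slat heights in this cloud before moving further.

Run:
```python
from h import *
i,P=cloud('wrist'); M=T(); Q=(P-M[:3,3])@M[:3,:3]*1000
J=np.array([[.953,-.302],[.302,.953]])
q=(P[...,:2]-[.6705,-.0702])@J.T*1000+[86,30]
for (u,v) in [(395,165),(395,183),(395,190),(395,215),(370,260),(375,300),(420,300),(360,330),(385,300),(330,240),(395,292),(380,340)]:
    a,b=int(v/1.25),int(u/1.25); print((u,v),'jig',q[a,b].round(1),'z',(P[a,b,2]*1000).round(1),'tool mm',Q[a,b].round(1))
s=get_state(); print(s['tool_pos'],s['width'],s['q'].round(1),s['ft_force'].round(1))
```

```text
(395, 165) jig [-139.4   29.9] z 18.0 tool mm [ 12.8  -0.2 -59.9]
(395, 183) jig [-135.4   29.9] z 48.5 tool mm [-17.5  -0.2 -54.9]
(395, 190) jig [-133.5   29.9] z 56.4 tool mm [-25.4  -0.2 -52.7]
(395, 215) jig [-123.2   29.9] z 58.1 tool mm [-26.7  -0.2 -42.3]
(370, 260) jig [-102.9   19.1] z 57.4 tool mm [-25.3 -11.1 -22. ]
(375, 300) jig [-91.4  21.8] z 74.0 tool mm [-41.5  -8.3  -9.9]
(420, 300) jig [-91.4  40.2] z 74.0 tool mm [-41.5  10.1  -9.9]
(360, 330) jig [-91.7  17.8] z 99.9 tool mm [-67.3 -12.4  -9.3]
(385, 300) jig [-91.5  25.9] z 74.3 tool mm [-41.7  -4.2 -10. ]
(330, 240) jig [-104.7   -1.9] z 33.2 tool mm [ -1.2 -32.  -24.7]
(395, 292) jig [-89.4  30. ] z 60.5 tool mm [-27.9  -0.1  -8.4]
(380, 340) jig [-92.1  25. ] z 107.6 tool mm [-75.   -5.1  -9.5]
[ 0.51224599 -0.01989373  0.03289922] 0.0004516727009988883 [-1.490e+01  5.400e+00  1.162e+02 -1.000e-01  5.640e+01 -8.730e+01] [-0.7 -0.9  0.1]
```

In both wrist views the fingers end about 24.5 mm short of the nominal TCP, so the tips were at z ≈ 57 mm and slid just over the slat at 56 mm without touching. This disagrees with the tool description. I'll go back, verify in free air, and descend in small steps while watching force.

```bash
python3 -m jog '[[1,[-1.5,0,0],[0,0,0]],[1,[-3,0,0],[0,0,0]],[1,[-3.1,0,-4],[0,0,0]],[1,[-3.3,0,-8],[0,0,0]],[1,[-3.3,0,-9.6],[0,0,0]],[1,[-3.3,0,-9.6],[0,0,0]],[1,[-3.3,0,-9.6],[0,0,0]],[1,[-3.3,0,-9.6],[0,0,0]]]'
python3 - <<'E'
from h import *
i,P=cloud('wrist'); M=T(); Q=(P-M[:3,3])@M[:3,:3]
m=(abs(Q[...,1])<.016)&(abs(Q[...,2])<.02)&(Q[...,0]>-.08)&(Q[...,0]<.02)
print('finger pts',m.sum(),(Q[m].min(0)*1000).round(1),(Q[m].max(0)*1000).round(1), np.percentile(Q[m][:,0],[95,99]))
v,u=np.where(m); a,b=v.min(),u.mean(); print(a*1.25,b*1.25)
save(i[max(0,a-60):a+100,240:400],'pics/tip.png',3.5)
e=np.array([.953,-.302]); print(86+1000*(M[:2,3]-[.6705,-.0702])@e, M[2,3])
plan([.4208,.0089,.030],-17.55,2)
E
```

```text
time: 12.33
tool_pos: [0.4211, 0.0089, 0.0633]
tcp_rot: [0.0, 87.9, -17.5]
ft_force: [1.1, 0.5, 0.0]
width: 0.0002
finger pts 2508 [-80.  -12.4 -11. ] [-24.5  12.8   8.2] [-0.03218446 -0.02739415]
286.25 395.5861244019139
-175.38651099931423 0.0632516764905538
sgn 1 shift cm [ 3.32 -0.   -0.17] rot [0.    0.002 0.   ] deg 0.1
sgn -1 shift cm [ 3.32 -0.   -0.17] rot [-3.141e+00 -0.000e+00  3.000e-03] deg 180.0
```

View pics/tip.png

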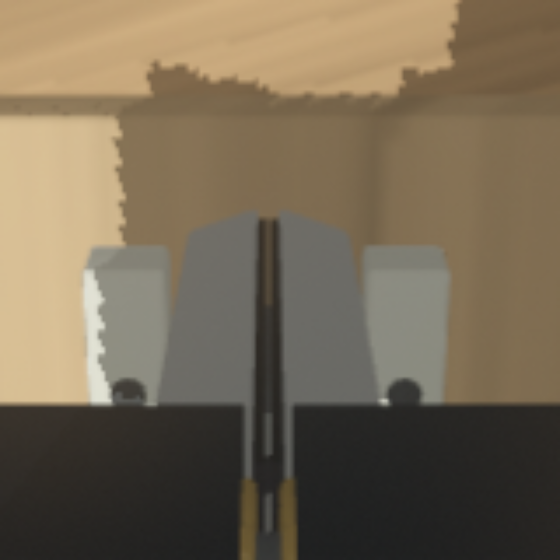

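The fingertip crop shows the finger ends at (268,215), which is 24.5 mm behind the nominal TCP by depth. I'll descend so that the real tips reach z ≈ 35 mm, still above the board, watching the force.

```bash
python3 -m jog '[[1,[1.5,0,-0.05],[0,0,0]],[1,[3,0,-0.1],[0,0,0]],[1,[3.8,0,-0.15],[0,0,0]],[1,[4.1,0,-0.15],[0,0,0]],[1,[4.1,0,-0.15],[0,0,0]]]'
python3 -m jog '[[1,[0.3,0,0],[0,0,0]],[1,[0.6,0,0],[0,0,0]],[1,[0.9,0,0],[0,0,0]],[1,[1.1,0,0],[0,0,0]],[1,[1.1,0,0],[0,0,0]]]'
python3 - <<'E'
from h import *
i,P=cloud('wrist'); M=T(); Q=(P-M[:3,3])@M[:3,:3]
m=(abs(Q[...,1])<.016)&(abs(Q[...,2])<.02)&(Q[...,0]>-.08)&(P[...,2]>.026)
print((Q[m].max(0)*1000).round(1),'tip z',P[m][:,2].min())
e=np.array([.953,-.302]); print(86+1000*(M[:2,3]-[.6705,-.0702])@e, M[2,3])
E
```

```text
time: 12.8
tool_pos: [0.4196, 0.0092, 0.0209]
tcp_rot: [-0.3, 88.1, -17.8]
ft_force: [0.2, 0.4, -0.1]
width: 0.0002
time: 13.22
tool_pos: [0.4198, 0.0093, 0.0102]
tcp_rot: [-0.2, 88.0, -17.7]
ft_force: [-0.1, -0.1, -0.6]
width: 0.0003
[-23.4  12.7   7.7] tip z 0.03354454009326299
-176.8187392523277 0.010423587373231076
```

```bash
python3 -m jog '[[1,[0.03,0,1],[0,0,0]],[1,[0.07,0,2],[0,0,0]],[1,[0.1,0,2.7],[0,0,0]],[1,[0.11,0,3.1],[0,0,0]],[1,[0.12,0,3.4],[0,0,0]],[1,[0.13,0,3.7],[0,0,0]],[1,[0.14,0,4.0],[0,0,0]],[1,[0.15,0,4.3],[0,0,0]]]'
python3 -m jog '[[1,[0.01,0,0.4],[0,0,0]],[1,[0.03,0,0.8],[0,0,0]],[1,[0.04,0,1.2],[0,0,0]],[1,[0.06,0,1.6],[0,0,0]],[1,[0.07,0,2.0],[0,0,0]],[1,[0.08,0,2.4],[0,0,0]],[1,[0.1,0,2.8],[0,0,0]],[1,[0.11,0,3.1],[0,0,0]]]'
python3 - <<'E'
from h import *
i,P=cloud('wrist'); M=T()
J=np.array([[.953,-.302],[.302,.953]]); q=(P[...,:2]-[.6705,-.0702])@J.T*1000+[86,30]
print('tcp jig',J@(M[:2,3]-[.6705,-.0702])*1000+[86,30],M[2,3])
g=(abs(q[...,1]-30)<19)&(P[...,2]>.052)&(P[...,2]<.06); print('slat-top-band x',np.percentile(q[...,0][g],[0,2,50,98,100]).round(1),g.sum())
i,P=cloud('scene'); q=(P[...,:2]-[.6705,-.0702])@J.T*1000+[86,30]
g=(abs(q[...,1]-30)<15)&(P[...,2]>.045)&(P[...,2]<.06)&(q[...,0]<60); print('scene',np.percentile(q[...,0][g],[0,2,50,98,100]).round(1),g.sum())
E
```

```text
time: 13.93
tool_pos: [0.4609, -0.0037, 0.0103]
tcp_rot: [-0.2, 88.0, -17.7]
ft_force: [0.1, -1.1, 0.1]
width: 0.0006
time: 14.6
tool_pos: [0.4912, -0.0133, 0.0106]
tcp_rot: [-0.2, 88.0, -17.7]
ft_force: [-0.8, -0.2, -0.3]
width: 0.0004
tcp jig [-101.60280343   30.07791529] 0.010722304857267384
slat-top-band x [-114.5 -114.1  -90.9  -14.9  -12.2] 791
scene [-98.2 -95.2 -27.8  27.5  56.5] 269
```

The slat is moving, with its far end at about +26. Now slowly onto the plunger and pads.

```bash
python3 -m jog '[[1,[0.01,0,0.3],[0,0,0]],[1,[0.02,0,0.6],[0,0,0]],[1,[0.03,0,0.9],[0,0,0]],[1,[0.04,0,1.2],[0,0,0]],[1,[0.05,0,1.4],[0,0,0]],[1,[0.06,0,1.6],[0,0,0]],[1,[0.06,0,1.6],[0,0,0]]]'
python3 -m jog '[[1,[0.01,0,0.2],[0,0,0]],[1,[0.02,0,0.4],[0,0,0]],[1,[0.02,0,0.6],[0,0,0]],[1,[0.03,0,0.7],[0,0,0]],[1,[0.03,0,0.8],[0,0,0]],[1,[0.03,0,0.8],[0,0,0]],[1,[0.03,0,0.8],[0,0,0]]]'
```

```text
time: 15.28
tool_pos: [0.5058, -0.0179, 0.0104]
tcp_rot: [-0.2, 88.0, -17.7]
ft_force: [-0.8, 0.5, 1.5]
width: 0.0004
time: 15.87
tool_pos: [0.5126, -0.0199, 0.0102]
tcp_rot: [-0.2, 88.1, -17.8]
ft_force: [-5.4, 2.8, 3.5]
width: 0.0011
```

```bash
python3 -m jog '[[1,[0,0,0.1],[0,0,0]],[1,[0.01,0,0.2],[0,0,0]],[1,[0.01,0,0.3],[0,0,0]],[1,[0.02,0,0.4],[0,0,0]],[1,[0.02,0,0.5],[0,0,0]],[1,[0.02,0,0.5],[0,0,0]]]'
python3 -m jog '[[1,[0,0,0.05],[0,0,0]],[1,[0,0,0.1],[0,0,0]],[1,[0,0,0.15],[0,0,0]],[1,[0,0,0.15],[0,0,0]]]'
python3 -m jog '[[1,[0,0,0.05],[0,0,0]],[1,[0,0,0.1],[0,0,0]],[1,[0,0,0.15],[0,0,0]],[1,[0,0,0.15],[0,0,0]]]'
```

```text
time: 16.37
tool_pos: [0.5167, -0.0212, 0.01]
tcp_rot: [-0.3, 88.2, -17.8]
ft_force: [-7.8, 2.5, 5.5]
width: 0.0
time: 16.7
tool_pos: [0.5178, -0.0215, 0.01]
tcp_rot: [-0.3, 88.3, -17.8]
ft_force: [-7.2, 2.9, 6.1]
width: 0.0004
time: 17.03
tool_pos: [0.5187, -0.0218, 0.01]
tcp_rot: [-0.5, 88.4, -18.0]
ft_force: [-10.2, 2.4, 6.7]
width: 0.0002
```

```bash
python3 -m jog '[[1,[-0.02,0,0.05],[0,0,0]],[1,[-0.03,0,0.1],[0,0,0]],[1,[-0.03,0,0.15],[0,0,0]],[1,[-0.03,0,0.15],[0,0,0]]]'
python3 - <<'E'
from h import *
i,P=cloud('scene'); M=T()
J=np.array([[.953,-.302],[.302,.953]]); q=(P[...,:2]-[.6705,-.0702])@J.T*1000+[86,30]
print('tcp jig',J@(M[:2,3]-[.6705,-.0702])*1000+[86,30])
f=J@get_state()['ft_force'][:2]; print('jig force',f)
g=(abs(q[...,1]-30)<16)&(P[...,2]>.04)&(P[...,2]<.064)&(q[...,0]<47)&(q[...,0]>-45)
x=q[...,0][g]; z=P[...,2][g]*1000; 
for lo in range(-60,50,15):
    k=(x>=lo)&(x<lo+15); 
    if k.sum(): print(lo,k.sum(),np.median(z[k]).round(1))
E
```

```text
time: 17.37
tool_pos: [0.5187, -0.0218, 0.01]
tcp_rot: [-1.1, 88.6, -18.6]
ft_force: [-15.1, 3.6, 11.6]
width: 0.0001
tcp jig [-73.3332867   30.26148039]
jig force [-15.56305611   0.14648743]
-45 34 55.2
-30 34 55.4
-15 34 54.6
0 35 54.6
15 37 54.9
30 36 56.1
45 4 55.6
```

Force rose from 10 to 15.6 N along the channel without movement, so the slat is on the pads, and it is flat. I'll hold half a second to confirm it is steady, then take one last look.

```bash
python3 -m jog '[[1,[0,0,0],[0,0,0]],[1,[0,0,0],[0,0,0]],[1,[0,0,0],[0,0,0]],[1,[0,0,0],[0,0,0]],[1,[0,0,0],[0,0,0]],[1,[0,0,0],[0,0,0]]]'
python3 - <<'E'
from h import *
i,P=cloud('scene'); a=i[180:290,225:345]; i2,P2=cloud('wrist')
cv2.imwrite('pics/fin.png',np.hstack([cv2.resize(a,(436,400),interpolation=cv2.INTER_CUBIC),cv2.resize(i2,(364,228)) if 0 else cv2.copyMakeBorder(cv2.resize(i2,(364,228)),0,172,0,0,cv2.BORDER_CONSTANT)])[...,::-1])
J=np.array([[.953,-.302],[.302,.953]]); q=(P[...,:2]-[.6705,-.0702])@J.T*1000+[86,30]
h=(P[...,2]>.062)&(P[...,2]<.07)&(abs(q[...,0]-86)<30)&(abs(q[...,1]-30)<50); print('head y range',np.percentile(q[...,1][h],[2,98]),'x',np.percentile(q[...,0][h],[2,98]))
print(get_state()['ft_force'],get_state()['time'])
E
```

```text
time: 17.92
tool_pos: [0.5186, -0.0218, 0.01]
tcp_rot: [-1.2, 88.6, -18.7]
ft_force: [-15.1, 4.0, 11.1]
width: 0.0008
head y range [ 1.45060808 59.36906938] x [ 64.21948948 111.644965  ]
[-15.04702107   4.19438412  10.51156753] 18.0167
```

View pics/fin.png

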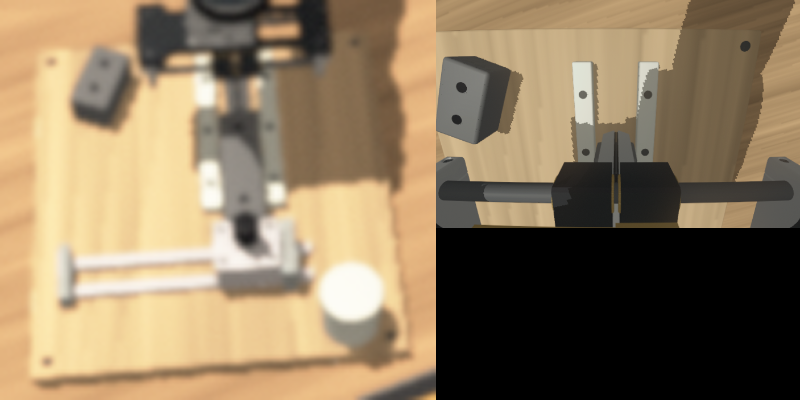

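The left half shows the slat at (240,170) reaching the head at (250,250), which is at the end stop. The offcut at (100,85) and the pot at (350,290) are untouched. The force is steady, so I'll hand in.

```bash
python3 -c "
from plant import *
print(sign_off())"
```

```text
the job is handed in; nothing more can be done
None
```

The stop head is at the left end stop, and the slat has been pushed home and is still being held against the spring. I handed the job in at about 18 s of the 64 s allowed.

- **Stop head:** I pinched the knob and slid the head left about 87 mm, until it stalled at the end stop with about 10 N. At the end its top spanned jig y ≈ 1 to 59 mm, so it is centred on +30 mm.
- **Slat:** I pushed its near end with the shut fingers. The force along the channel then rose from about 10 to 15.6 N with no further movement, so I take it to be on the hard stop pads. It held steady at about 15 N, and the slat's top was level to within about 2 mm.
- **Bystanders:** the offcut and the dowel pot looked undisturbed in the last picture. The others were not in that crop, but the fingers never worked near them.

Checks that disagreed:
- **Finger length:** the fingers end about 24.5 mm short of the described TCP. My first push therefore passed just above the slat without touching it, and I repeated it lower.
- **Slat start:** the slat began about 56 mm short of the plunger nose, where the description says 10 to 45 mm.
- **Vertical force:** the hold includes about 11 N vertically, which means the fingers press down on the slat's near end. I left it, because the slat stayed flat and the total is about 19 N.

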